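# Get the sieve out of the sand-tray stack

### The arm

A 6-joint arm with a two-finger parallel gripper is mounted at the origin on the work surface. World frame = base frame: x ahead of the robot, y to its left, z up, the work surface at z = 0. Lengths are in mm, angles in rad, forces in N, time in s.
With the tool pointing down it reaches from about 350 to 775 mm from the base axis. Payload 7.3 kg.
Tool frame: the origin (TCP) lies at the very end of the fingers, on their centre line; the grasp point (between the pads) lies 19 mm behind it; z points along the fingers, x is the direction in which the jaws open and shut, and the axes are right-handed (so a half turn about z gives the same grasp; the last joint's range is limited). The gripper opens to 92 mm and grips with 3 to 60 N. Pads are 19 mm wide; open, the fingers measure 130 mm over their backs; the gripper's body (75 mm by 190 mm) begins 47 mm behind the grasp point.
Start: joints at [0.963, 0.342, 1.524, -0, 1.275, -0.146], TCP at [233.908, 470.034, 226.741] pointing down, gripper open.
Joint ranges: [-2.53, 2.53], [-0.77, 2.02], [0.04, 2.7], [-1, 4.14], [0.28, 2.66], [-3.11, 3.11]. Speed limits (rad/s): [2.57, 2.57, 3.14, 3.14, 3.14, 3.14].

### API

Orientations are given as [roll, pitch, yaw] about the fixed x, y, z axes, in that order (R = Rz(yaw) Ry(pitch) Rx(roll)).
In Python, from plant import bot, capture, camera_params gives the robot as it stands.
- The arm moves only by the shell command python3 -m jog 'ROWS' [OPENING]. ROWS is a JSON object of lists of equal length, an entry for each row: "xyz": the shift along the world's x, y, z as a fraction of full scale, a list of three; "angular": the turn, a rotation vector about the world's x, y, z as a fraction of full scale, a list of three. In form: {"xyz": [[x, y, z], ...], "angular": [[wx, wy, wz], ...]}. A call has 1 to 10 rows; each row shifts and turns the pose as measured when the row begins; what a row does not reach is not made up. Full scale, the value 1, is 2 cm for a shift and 6 degrees for a turn. A row lasts 1/10 s, in which the tool goes at most 50 mm and 8.59 degrees, less where a joint would pass 70% of its speed; a pose out of reach is approached as far as the arm can. A call with a number of a shift or a turn outside -1 to 1 is refused whole. A call with a gripper value outside its range is refused whole. OPENING is the closure, from -1 (fully open) to 1 (shut), set as the call begins (- or left out, the last holds). The fingers move at their own pace and stop on an object; the grip force is fixed at half the most. Time passes only in rows, so rows that do not move let the fingers close. It gives the time, the measured TCP pose, the force and the opening at its end, in the units of the state.
- bot.get_obs(): the state, without advancing time (a new reading comes with each control period).
- capture(name): name is "side" or "top" or "wrist"; returns the picture (420x560x3 uint8, red, green, blue); there is no depth.
- camera_params(name): a dict with "fx", "fy", "cx", "cy" (pixels), "rvec" (rotation vector, rad) and "tvec" (3), from world to camera coordinates, as OpenCV has them. Camera axes: x right, y down, z forward; pixel columns grow to the right and rows downward; lengths in mm; the calibration is good to about 2 mm. A picture is of the moment at which its call begins: read the wrist's pose just before it. camera_params takes no time and is no camera call; for the wrist camera it gives the pose at the moment of the call.
- bot.close_job(): hands the job in, once; it reports no verdict.
The state is a dict: "time": time; "joint_positions": joint angles; "dq": joint speeds; "tau": joint torques, N m; "tool_pos": TCP position; "tcp_rot": TCP orientation; "contact_force": force on the tool from outside, world axes, zero at the start; "moment": the same for the moment, N m; "grip_width": finger opening in mm.
Only numpy, scipy, OpenCV 4.12 (cv2) and the standard library are available. Lean on these libraries where they do the work, as an engineer would, in place of code of your own. Each camera call takes 0.05 s, during which the arm holds its last target.

### The job

The sieve is stuck in the middle of the stack of sand trays. Take it out and set it level in the middle of the sand tub's two wooden battens, its foot down between them, and then put the upper tray back squarely on the bottom tray, with the little mould still in it. Keep the upper tray level, set the trays down rather than dropping them, and leave the bottom tray and the toys beyond where they are.

Things in the scene. Friction and masses are not known exactly. Their poses are not given: they have to be found in the camera images.
- tray_top: Upper tray of the stack: yellow plastic, open top, 166 (x) x 116 (y) mm over the rim, 64 high, inside 150 x 100, walls 5, rim 8 thick. Solid floor, upper side 12 above the origin. Below, a foot 143 x 93, 8 deep (lowest 3 mm: 137 x 87), drops into the mouth of the tray below; stacked trays lie 56 mm apart. Half a turn makes no difference. 0.35 kg. Origin: centre of the foot's underside, z up.
- tray_top_grip (a point): Where to pinch the upper tray: its grip wall, 12 mm thick, upright across the tray's middle along y from long wall to long wall, its top 52 mm above the tray's origin; pinch from above, a finger in each of the two compartments (69 mm long), closing along x. This point: in the wall, 38 mm above the origin; axes as the tray.
- sieve: The sieve, at first the middle tray of the stack: same outside, foot, grip wall and sizes as tray_top, but its floor is an open grid of bars (upper side 12 mm above the origin). 0.3 kg. Origin: centre of the foot's underside; x along its long side, z up.
- sieve_grip (a point): The point in the middle of the sieve's grip wall (12 mm thick, along y, top 52 mm above the sieve's origin), 38 mm above the origin.
- tray_bottom: Bottom tray of the stack: same as tray_top, solid floor, empty, loose on the table, 0.45 kg. Origin: centre of the foot's underside; x along its long side, z up.
- mould: Small orange turret-shaped sand mould, 30 mm across and 34 mm high, loose in one compartment of the upper tray, near a corner. Origin: centre of its underside.
- tub: Fixed empty yellow sand tub, 272 (x) x 202 (y) mm over its rim, 80 high. On it lie two fixed wooden battens along x, 290 long, 22 wide, tops 95 above the table, 100 mm apart (free gap in y) for a tray's foot (93 wide). Stack and tub stand on opposite sides (left/right) in front of the robot; the table between them is free. Origin: centre of the underside, z up.
- tub_rest (a point): Point midway between the two battens and midway along them, at the height of their top faces (95 mm over the table); x along the battens. A tray's body rests on the battens, so a seated tray's origin lies 8 mm below this point.
- bucket: Bystander: small blue bucket, 96 mm across its mouth, 85 mm high, beyond the work. Origin: centre of its underside.
- scoop: Bystander: white sand scoop with a red handle lying along its x axis, about 180 mm long, 70 mm wide, 22 mm high. Origin: on the table near its middle.
- castle: Bystander: orange castle-tower mould, 96 mm across, 97 mm high. Origin: centre of its underside.
Things that resemble listed ones, but are neither listed nor needed, are in the scene too. What is shaped like the sieve but blue or white is not meant. What is shaped like the tray_top but black is not meant.

How it is judged:
By the outcome, as a careful person would: the job done as asked, in the order asked, and still so for the second after the job is handed in, with the robot touching nothing.
It also fails if it takes over 67 s, if anything falls off the work surface, if the arm or the gripper's body presses on something with over 40 N, if the wrist force passes 120 N, or if a joint passes its speed limit or range.

## Working session

There is one attempt and no reset: what is moved stays moved. The work goes in short steps, Python scripts to look and compute and a shell command to move; the robot and the scene stay as the last step left them, time stands still between calls to the robot, and variables do not carry over. Pictures are saved under pics/ and viewed, and the job is handed in when it is done.

```bash
ls; mkdir -p pics
python3 - <<'E'
from plant import bot,capture,camera_params
import cv2
o=bot.get_obs();print(o)
for n in("side","top","wrist"):
    print(n,camera_params(n)); cv2.imwrite(f"pics/{n}0.png",capture(n)[:,:,::-1])
E
```

```text
pics
{'time': 0.0, 'joint_positions': array([ 9.63028259e-01,  3.42732073e-01,  1.52499946e+00, -1.20144957e-05,
        1.27538355e+00, -1.45986114e-01]), 'dq': array([-7.13153124e-04, -3.08782284e-05,  3.33119818e-04, -5.49981055e-04,
        1.53129069e-03,  6.55462227e-04]), 'tau': array([-9.16392273e-04, -4.31242132e+01, -2.44215381e+01,  7.18252128e-02,
        5.59131510e-02, -1.86590946e-04]), 'tool_pos': array([233.65948336, 469.69518116, 226.04623148]), 'tcp_rot': array([-3.14138256e+00,  1.50790474e-03,  1.10901804e+00]), 'contact_force': array([ 0.05870582,  0.22036496, -0.2098151 ]), 'moment': array([ 0.02973612, -0.03605841,  0.03045278]), 'grip_width': 91.55995598789528}
side {'fx': 482.3284226945964, 'fy': 482.3284226945964, 'cx': 291.6473736154092, 'cy': 211.17620621068997, 'rvec': array([ 2.26858545, -0.51240766,  0.2405881 ]), 'tvec': array([-439.57756483,  284.11630415, 1029.58233809])}
top {'fx': 439.05952395972304, 'fy': 439.05952395972304, 'cx': 276.1450758114016, 'cy': 209.52869824329784, 'rvec': array([ 2.13961721, -2.20214507,  0.09025706]), 'tvec': array([ 105.31901934,  518.8878806 , 1075.49203099])}
wrist {'fx': 367.85893243236035, 'fy': 367.85893243236035, 'cx': 278.87384527492156, 'cy': 215.71090535814014, 'rvec': array([-2.47166279, -1.53153091, -0.20200163]), 'tvec': array([-524.1541724 ,  -33.09706892,  390.71352915])}
```

View pics/side0.png

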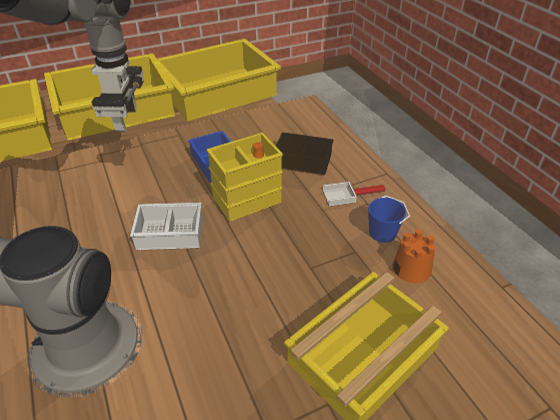

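View pics/top0.png

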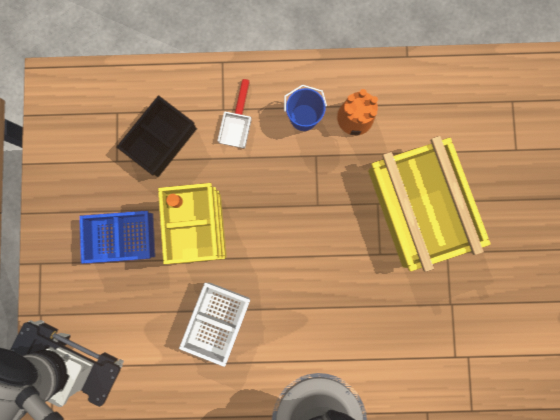

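View pics/wrist0.png

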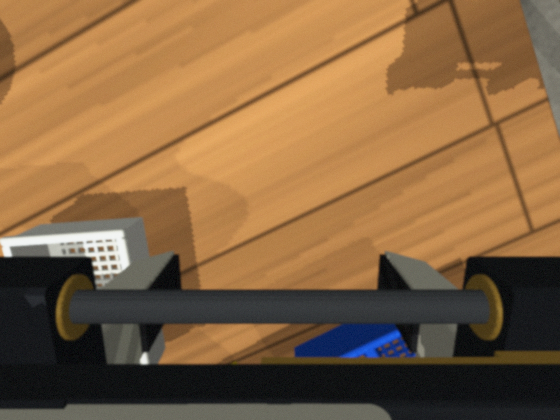

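The top view shows the stack around px (190,223) with the mould at (173,201), and the tub around (430,203). The blue sieve is at (116,237), the white one at (215,323), and the black tray at (157,136). I'll enlarge the stack and tub.

Run:
```python
import cv2
t=cv2.imread("pics/top0.png")
cv2.imwrite("pics/c1.png",cv2.resize(t[170:280,140:240],None,fx=5.4,fy=5.4,interpolation=cv2.INTER_CUBIC))
cv2.imwrite("pics/c2.png",cv2.resize(t[130:280,360:500],None,fx=4,fy=4,interpolation=cv2.INTER_CUBIC))
s=cv2.imread("pics/side0.png")
cv2.imwrite("pics/c3.png",cv2.resize(s[120:230,190:300],None,fx=5.4,fy=5.4,interpolation=cv2.INTER_CUBIC))
```

```text
(no output)
```

View pics/c1.png

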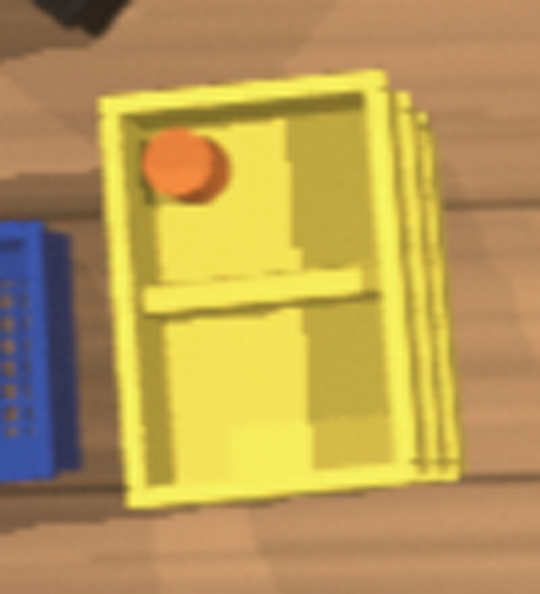

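View pics/c2.png

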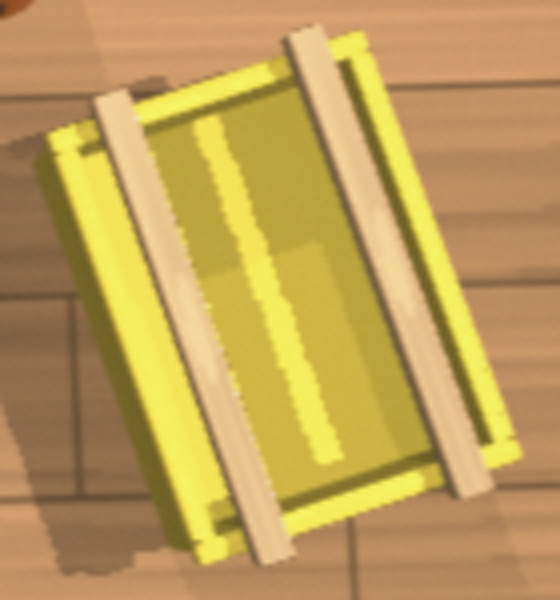

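View pics/c3.png

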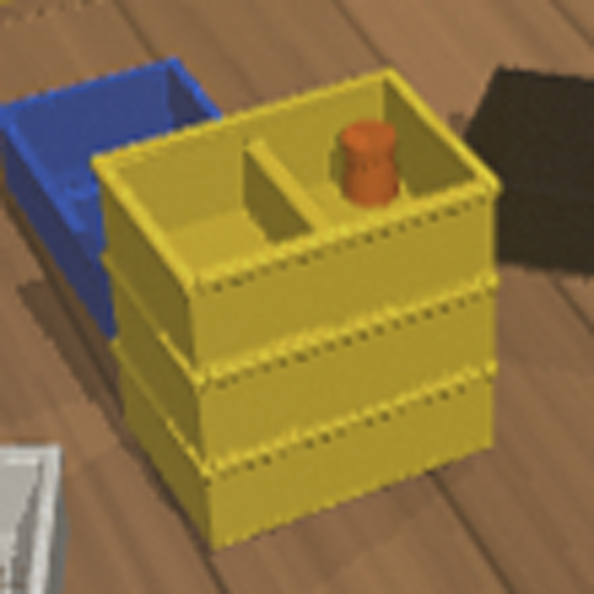

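```bash
cat > h.py <<'E'
import numpy as np,cv2
from scipy.optimize import least_squares
from plant import bot,capture,camera_params
def K(p):return np.array([[p['fx'],0,p['cx']],[0,p['fy'],p['cy']],[0,0,1]])
def proj(p,X):return cv2.projectPoints(np.asarray(X,float),p['rvec'],p['tvec'],K(p),None)[0].reshape(-1,2)
def un(c,s,ox,oy):return (np.asarray(c,float)+.5)/s-.5+[ox,oy]
def back(p,uv,z):
    R=cv2.Rodrigues(p['rvec'])[0];C=-R.T@np.ravel(p['tvec'])
    out=[]
    for q in np.atleast_2d(uv):
        d=R.T@np.linalg.inv(K(p))@[q[0],q[1],1];out.append(C+d*(z-C[2])/d[2])
    return np.array(out)
def fit(obs,x0):
    # obs: list of (params, local pts (x,y,z world height), pixels); pose x,y,yaw
    def W(v,L):
        c,s=np.cos(v[2]),np.sin(v[2]);L=np.asarray(L,float)
        return np.c_[v[0]+c*L[:,0]-s*L[:,1],v[1]+s*L[:,0]+c*L[:,1],L[:,2]]
    f=lambda v:np.concatenate([(proj(p,W(v,L))-uv).ravel() for p,L,uv in obs])
    r=least_squares(f,x0,x_scale=[10,10,.1]);return r.x,f(r.x).reshape(-1,2).round(1)
E
python3 - <<'E'
from h import *
T=camera_params('top');S=camera_params('side')
c1=un([(100,98),(385,70),(415,485),(130,507)],5.4,140,170)
print(back(T,c1,176).round(1))
L=[(83,58,176),(83,-58,176),(-83,-58,176),(-83,58,176)]
c3=un([(388,70),(500,187),(193,290),(93,158)],5.4,190,120)
print(back(S,c3,176).round(1))
for o in([(T,L,c1)],[(S,L,c3)],[(T,L,c1),(S,L,c3)]): 
    v,r=fit(o,[500,250,0]);print(v.round(3),r.tolist())
c2=un([(95,98),(130,90),(260,565),(295,553),(287,38),(323,25),(458,497),(493,485)],4,360,130)
B=[(145,72,95),(145,50,95),(-145,72,95),(-145,50,95),(145,-50,95),(145,-72,95),(-145,-50,95),(-145,-72,95)]
print(fit([(T,B,c2)],[500,-300,0.3]))
# wall top midpoint px
print(back(T,un([(253,290)],5.4,140,170),112+52), back(T,un([(185,160)],5.4,140,170),112+12+34))
E
```

```text
[[562.8 344.3 176. ]
 [570.8 229.3 176. ]
 [404.6 219.9 176. ]
 [399.1 333.  176. ]]
[[559.  341.9 176. ]
 [568.1 226.9 176. ]
 [407.9 213.4 176. ]
 [399.5 331.1 176. ]]
[4.84324e+02 2.81633e+02 6.10000e-02] [[-0.2, -0.4], [0.2, 0.0], [0.6, -0.2], [-0.7, 0.6]]
[4.83928e+02 2.78636e+02 8.60000e-02] [[0.7, -0.5], [1.1, -0.6], [-0.7, 0.1], [-1.0, 0.7]]
[4.84378e+02 2.81006e+02 6.80000e-02] [[-0.1, -0.2], [0.2, -0.2], [1.1, -0.5], [-0.1, 0.7], [1.0, -0.9], [0.8, -0.7], [-1.5, -0.7], [-0.9, -0.2]]
(array([ 5.21451830e+02, -2.76109831e+02,  2.88363392e-01]), array([[-0.6, -0.3],
       [-0.6, -1.1],
       [ 0. ,  0.6],
       [ 0.3,  0.6],
       [ 0.1, -1.2],
       [-0.2, -0.8],
       [ 0.4,  1. ],
       [ 0.6,  1. ]]))
[[484.49212649 285.93562058 164.        ]] [[538.90983088 314.52639201 158.        ]]
```

Run:
```python
import cv2
s=cv2.imread("pics/side0.png")
cv2.imwrite("pics/c4.png",cv2.resize(s[265:420,280:455],None,fx=4,fy=4,interpolation=cv2.INTER_CUBIC)[:600])
```

```text
(no output)
```

View pics/c4.png

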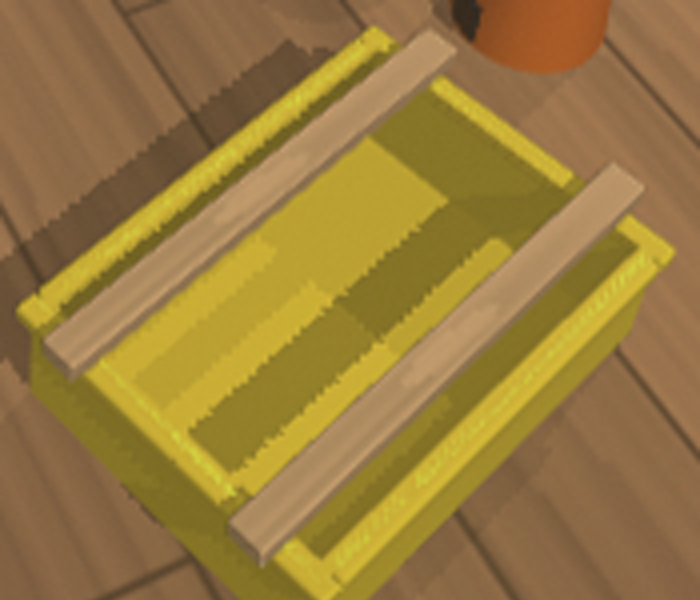

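Run:
```python
from h import *
T=camera_params('top');S=camera_params('side')
c2=un([(95,98),(130,90),(260,565),(295,553),(287,38),(323,25),(458,497),(493,485)],4,360,130)
B=[(145,72,95),(145,50,95),(-145,72,95),(-145,50,95),(145,-50,95),(145,-72,95),(-145,-50,95),(-145,-72,95)]
c4=un([(433,28),(458,46),(43,342),(70,365),(612,162),(644,187),(230,520),(262,550)],4,280,265)
for o in([(S,B,c4)],[(T,B,c2),(S,B,c4)]): print(fit(o,[500,-300,0.3]))
```

```text
(array([ 5.22548914e+02, -2.75949531e+02,  2.92838463e-01]), array([[-1.1, -0.7],
       [ 0.5,  0.6],
       [-0.6, -1.1],
       [ 0.6,  0.8],
       [ 0.2, -0.6],
       [ 1.1, -0.3],
       [-0.9, -0.3],
       [ 0.2,  1.1]]))
(array([ 5.22051217e+02, -2.76091007e+02,  2.90932355e-01]), array([[-0.8, -0.4],
       [-0.7, -1.3],
       [ 0.2,  0.3],
       [ 0.4,  0.3],
       [-0.1, -1.4],
       [-0.4, -1. ],
       [ 0.5,  0.6],
       [ 0.7,  0.6],
       [-1.1, -0.5],
       [ 0.5,  0.7],
       [-0.8, -1.1],
       [ 0.3,  0.9],
       [ 0.1, -0.4],
       [ 1. , -0.1],
       [-1.3, -0.2],
       [-0.1,  1.2]]))
```

```bash
python3 -m jog '{"xyz":[[1,-0.75,0.3],[1,-0.75,0.3],[1,-0.75,0.3],[1,-0.75,0.3],[1,-0.75,0.3],[1,-0.75,0.3],[1,-0.75,0.3],[1,-0.75,0],[1,-0.75,0],[1,-0.75,0]],"angular":[[0,0,-1],[0,0,-1],[0,0,-1],[0,0,-1],[0,0,-1],[0,0,-1],[0,0,-1],[0,0,-1],[0,0,-1],[0,0,-1]]}' 0.1
```

```text
time: 1.15
tool_pos: [436.8, 314.0, 267.0]
tcp_rot: [-3.141, 0.008, 0.026]
contact_force: [-0.2, 0.0, -0.3]
grip_width: 41.6
```

```bash
python3 -m jog '{"xyz":[[0.8,-0.55,0],[0.8,-0.55,0],[0.8,-0.55,0],[0,0,0]],"angular":[[0,0,0],[0,0,0],[0,0,0.38],[0,0,0]]}'
python3 - <<'E'
from h import *
o=bot.get_obs();p=camera_params('wrist');print(o['tool_pos'],o['tcp_rot'],p)
cv2.imwrite("pics/w1.png",capture('wrist')[:,:,::-1])
v=[484.4,281,.068]
c,s=np.cos(v[2]),np.sin(v[2])
for L in [(83,58),(83,-58),(-83,-58),(-83,58)]:
    print(proj(p,[[v[0]+c*L[0]-s*L[1],v[1]+s*L[0]+c*L[1],176]]))
E
```

```text
time: 1.55
tool_pos: [488.4, 276.9, 265.3]
tcp_rot: [3.141, 0.01, 0.06]
contact_force: [0.3, 1.2, -0.3]
grip_width: 41.8
[488.37662693 276.93513369 265.2670111 ] [3.14089112 0.01017196 0.05995875] {'fx': 367.85893243236035, 'fy': 367.85893243236035, 'cx': 278.87384527492156, 'cy': 215.71090535814014, 'rvec': array([-2.87277873, -0.08844311,  0.00333743]), 'tvec': array([-501.22975064,  193.40324881,  497.63017776])}
[[401.20595393 127.59123969]]
[[388.60699074 289.54674065]]
[[163.96923752 290.0808643 ]]
[[148.05608254 129.53778457]]
```

View pics/w1.png

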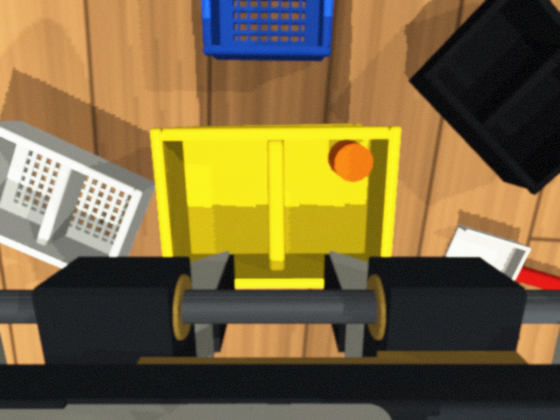

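Run:
```python
import cv2
s=cv2.imread("pics/w1.png")
cv2.imwrite("pics/c5.png",cv2.resize(s[115:300,140:410],None,fx=2.96,fy=2.96,interpolation=cv2.INTER_CUBIC))
```

```text
(no output)
```

View pics/c5.png

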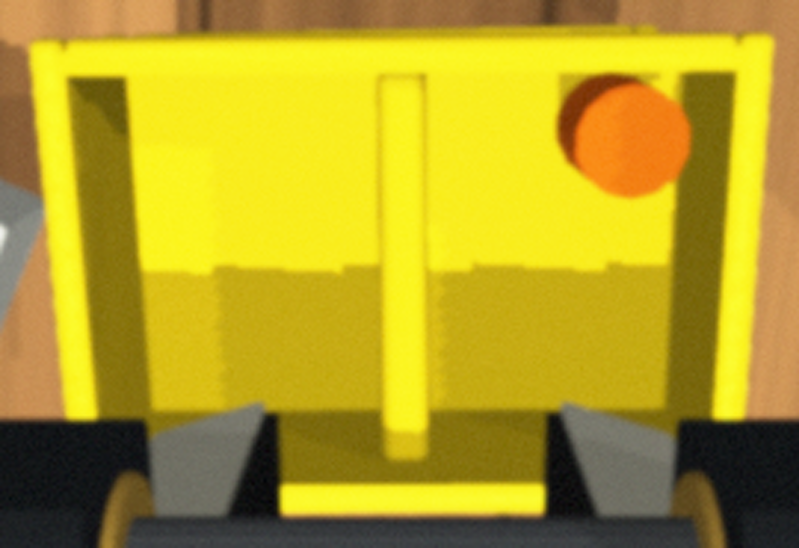

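Run:
```python
from h import *
p=camera_params('wrist');T=camera_params('top');S=camera_params('side')
c5=un([(30,42),(772,36),(379,76),(427,75)],2.96,140,115)
L=[(-83,58,176),(83,58,176),(-6,50,164),(6,50,164)]
v,r=fit([(p,L,c5)],[484,281,.06]);print(v,r.tolist())
c1=un([(100,98),(385,70),(415,485),(130,507)],5.4,140,170)
L4=[(83,58,176),(83,-58,176),(-83,-58,176),(-83,58,176)]
c3=un([(388,70),(500,187),(193,290),(93,158)],5.4,190,120)
v,r=fit([(p,L,c5),(T,L4,c1),(S,L4,c3)],[484,281,.06]);print(v,r.tolist())
# near edge
c,s=np.cos(v[2]),np.sin(v[2])
W=lambda l:[v[0]+c*l[0]-s*l[1],v[1]+s*l[0]+c*l[1],l[2]]
pp=lambda l,P=p:proj(P,[W(l)])[0]
for l in [(0,-58,176),(0,58,176),(-20,58,120),(60,58,120),(-20,58,64),(83,58,64),(60,58,64)]:
  q=pp(l);print(l,((q-[140,115])*2.96).round(1))
# lower trays predicted corners, top & side crop
for z in(176,120,64):
  print(z,[((pp((a,b,z),T)-[140,170])*5.4).round().tolist() for a,b in((83,58),(83,-58),(-83,-58),(-83,58))],
   [((pp((a,b,z),S)-[190,120])*5.4).round().tolist() for a,b in((83,58),(83,-58),(-83,-58),(-83,58))])
# mould
print(back(p,un([(632,140)],2.96,140,115),158),back(p,un([(403,250)],2.96,140,115),164))
```

```text
[4.83883043e+02 2.81860798e+02 6.80334645e-02] [[-0.9, 0.6], [1.6, 0.5], [-0.9, -0.6], [0.2, -0.4]]
[4.83995594e+02 2.81766803e+02 6.88230995e-02] [[-0.8, 0.9], [1.7, 0.6], [-0.8, -0.4], [0.3, -0.2], [-0.5, 0.0], [-0.1, -0.0], [0.8, -0.3], [-0.4, 0.9], [0.8, -1.0], [0.5, -0.8], [-1.7, -0.8], [-1.2, -0.4]]
(0, -58, 176) [405.2 517.5]
(0, 58, 176) [399.7  40.2]
(-20, 58, 120) [330.4  33.6]
(60, 58, 120) [625.9  30.9]
(-20, 58, 64) [344.8  28.5]
(83, 58, 64) [666.7  25.5]
(60, 58, 64) [594.6  26.2]
176 [[95.0, 96.0], [382.0, 68.0], [417.0, 481.0], [126.0, 510.0]] [[390.0, 63.0], [501.0, 180.0], [182.0, 283.0], [84.0, 154.0]]
120 [[132.0, 114.0], [403.0, 88.0], [436.0, 478.0], [161.0, 505.0]] [[393.0, 154.0], [501.0, 273.0], [192.0, 378.0], [97.0, 246.0]]
64 [[164.0, 131.0], [421.0, 106.0], [453.0, 476.0], [193.0, 501.0]] [[396.0, 240.0], [501.0, 360.0], [201.0, 466.0], [108.0, 334.0]]
[[537.04422938 319.04849133 158.        ]] [[483.17399783 289.65794058 164.        ]]
```

```bash
python3 -m jog '{"xyz":[[-0.22,0.15,-0.5],[0,0,-1],[0,0,-1],[0,0,-0.6],[0,0,0]],"angular":[[0,-0.1,0.09],[0,0,0],[0,0,0],[0,0,0],[0,0,0]]}'
```

```text
time: 2.1
tool_pos: [478.5, 283.7, 201.5]
tcp_rot: [-3.141, 0.002, 0.068]
contact_force: [0.1, -0.8, 0.2]
grip_width: 41.1
```

```bash
python3 -m jog '{"xyz":[[0.27,-0.15,0],[0,0,0],[0,0,0]],"angular":[[0,0,0],[0,0,0],[0,0,0]]}'; python3 -c "
from plant import bot
for i in range(3): o=bot.get_obs();print(o['tool_pos'],o['tcp_rot'],o['dq'])"
```

```text
time: 2.4
tool_pos: [483.9, 281.7, 203.2]
tcp_rot: [-3.14, 0.0, 0.069]
contact_force: [-0.2, -0.7, -0.2]
grip_width: 41.2
[483.86616884 281.71204416 203.20310248] [-3.13998673e+00  1.21173280e-04  6.85338174e-02] [-0.00336626 -0.00212053 -0.0125616  -0.00430119  0.0013713   0.00073223]
[483.86616884 281.71204416 203.20310248] [-3.13998673e+00  1.21173280e-04  6.85338174e-02] [-0.00336626 -0.00212053 -0.0125616  -0.00430119  0.0013713   0.00073223]
[483.86616884 281.71204416 203.20310248] [-3.13998673e+00  1.21173280e-04  6.85338174e-02] [-0.00336626 -0.00212053 -0.0125616  -0.00430119  0.0013713   0.00073223]
```

```bash
python3 -m jog '{"xyz":[[0,-0.05,-0.7],[0,0,-0.7],[0,0,-0.7],[0,0,-0.7],[0,0,-0.7],[0,0,0],[0,0,0]],"angular":[[0,0,0],[0,0,0],[0,0,0],[0,0,0],[0,0,0],[0,0,0],[0,0,0]]}'
```

```text
time: 3.1
tool_pos: [486.8, 281.9, 136.6]
tcp_rot: [-3.136, -0.01, 0.067]
contact_force: [0.4, -0.1, 0.0]
grip_width: 41.6
```

```bash
python3 -m jog '{"xyz":[[-0.14,0,-0.26],[0,0,0],[0,0,0]],"angular":[[-0.05,0.1,0.02],[0,0,0],[0,0,0]]}'
```

```text
time: 3.4
tool_pos: [484.9, 282.4, 133.3]
tcp_rot: [-3.14, -0.002, 0.069]
contact_force: [0.1, -1.1, -0.4]
grip_width: 41.3
```

```bash
python3 -m jog '{"xyz":[[-0.04,0,-0.1],[0,0,0]],"angular":[[0,0,0],[0,0,0]]}'; python3 -m jog '{"xyz":[[0,0,0],[0,0,0],[0,0,0],[0,0,0],[0,0,0],[0,0,0]],"angular":[[0,0,0],[0,0,0],[0,0,0],[0,0,0],[0,0,0],[0,0,0]]}' 1
```

```text
time: 3.6
tool_pos: [484.3, 282.5, 131.8]
tcp_rot: [-3.14, -0.003, 0.069]
contact_force: [0.4, -0.3, 0.1]
grip_width: 41.2
time: 4.2
tool_pos: [484.4, 282.6, 132.0]
tcp_rot: [-3.139, -0.003, 0.069]
contact_force: [0.9, 0.9, 0.7]
grip_width: 12.2
```

```bash
python3 -m jog '{"xyz":[[0,0,0.2],[0,0,0.2],[0,0,0.3],[0,0,0.3],[0,0,0.4],[0,0,0.3],[0,0,0],[0,0,0]],"angular":[[0,0,0],[0,0,0],[0,0,0],[0,0,0],[0,0,0],[0,0,0],[0,0,0],[0,0,0]]}'
python3 - <<'E'
from h import *
a=capture('side')[:,:,::-1];cv2.imwrite('pics/s2.png',cv2.resize(a[20:240,120:350],None,fx=2.7,fy=2.7))
print(bot.get_obs()['contact_force'])
E
```

```text
time: 5.0
tool_pos: [483.1, 282.0, 167.7]
tcp_rot: [-3.141, 0.0, 0.069]
contact_force: [0.6, 0.5, -3.4]
grip_width: 11.8
[ 0.15350925 -0.11048675 -3.63563392]
```

View pics/s2.png

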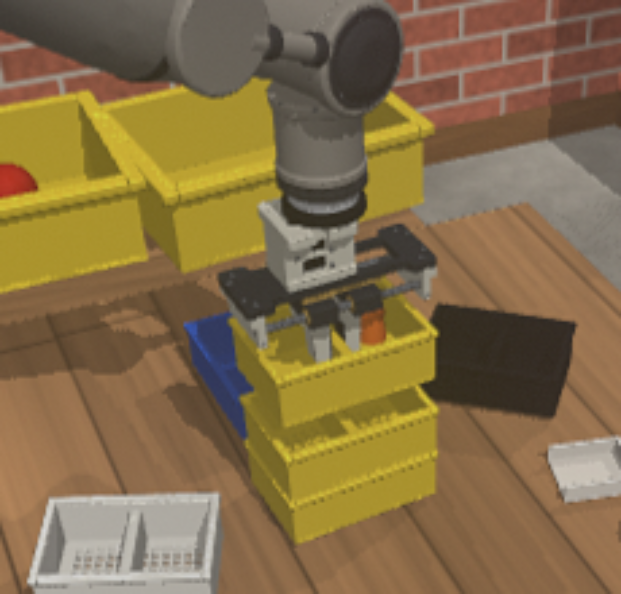

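```bash
python3 -m jog '{"xyz":[[0.05,-0.2,0.3],[0,-0.4,0],[0,-0.6,0],[0,-0.8,0],[0,-0.9,0],[0,-0.9,0],[0,-0.9,0],[0,-0.9,0],[0,-0.9,0],[0,-0.9,0]],"angular":[[0,0,0],[0,0,0],[0,0,0],[0,0,0],[0,0,0],[0,0,0],[0,0,0],[0,0,0],[0,0,0],[0,0,0]]}';  python3 -m jog '{"xyz":[[0,-0.9,0],[0,-0.7,0],[0,-0.5,0],[0,-0.3,0],[0,0,0]],"angular":[[0,0,0],[0,0,0],[0,0,0],[0,0,0],[0,0,0]]}'
```

```text
time: 6.05
tool_pos: [481.6, 120.5, 172.9]
tcp_rot: [3.14, 0.003, 0.069]
contact_force: [0.4, -0.1, -4.5]
grip_width: 11.9
time: 6.55
tool_pos: [479.6, 63.4, 173.0]
tcp_rot: [3.139, 0.004, 0.062]
contact_force: [-0.4, 0.4, -4.1]
grip_width: 11.9
```

```bash
python3 -m jog '{"xyz":[[0,0,-0.4],[0,0,-0.7],[0,0,-0.9],[0,0,-0.9],[0,0,-0.9],[0,0,-0.9],[0,0,-0.8],[0,0,-0.6],[0,0,-0.3],[0,0,0]],"angular":[[0.025,-0.04,0.06],[0,0,0],[0,0,0],[0,0,0],[0,0,0],[0,0,0],[0,0,0],[0,0,0],[0,0,0],[0,0,0]]}'
```

```text
time: 7.55
tool_pos: [478.0, 69.0, 36.4]
tcp_rot: [-3.139, -0.002, 0.079]
contact_force: [0.4, 0.1, -3.6]
grip_width: 11.9
```

```bash
python3 -m jog '{"xyz":[[0,0,-0.3],[0,0,-0.2],[0,0,-0.1],[0,0,0],[0,0,0]],"angular":[[-0.025,0.02,0],[0,0,0],[0,0,0],[0,0,0],[0,0,0]]}'
```

```text
time: 8.05
tool_pos: [479.3, 69.5, 24.8]
tcp_rot: [3.141, -0.003, 0.08]
contact_force: [0.2, -0.0, -4.0]
grip_width: 11.9
```

```bash
python3 -m jog '{"xyz":[[0,0,-0.1],[0,0,-0.07],[0,0,0]],"angular":[[0,0.03,0],[0,0,0],[0,0,0]]}'
```

```text
time: 8.35
tool_pos: [479.8, 69.4, 21.7]
tcp_rot: [3.141, -0.001, 0.079]
contact_force: [0.1, 0.0, -4.3]
grip_width: 11.9
```

```bash
python3 -m jog '{"xyz":[[0,0,-0.06],[0,0,-0.05],[0,0,0]],"angular":[[0,0,0],[0,0,0],[0,0,0]]}'
```

```text
time: 8.65
tool_pos: [479.9, 69.3, 20.2]
tcp_rot: [3.141, -0.001, 0.079]
contact_force: [-0.9, 0.7, -3.7]
grip_width: 12.1
```

```bash
python3 -m jog '{"xyz":[[0,0,-0.05],[0,0,-0.05],[0,0,0]],"angular":[[0,0,0],[0,0,0],[0,0,0]]}'
```

```text
time: 8.95
tool_pos: [480.0, 69.2, 20.3]
tcp_rot: [3.141, -0.002, 0.079]
contact_force: [-0.2, 0.2, -4.2]
grip_width: 11.6
```

```bash
python3 -m jog '{"xyz":[[0,0,-0.1],[0,0,-0.1],[0,0,0]],"angular":[[0,0,0],[0,0,0],[0,0,0]]}'
```

```text
time: 9.25
tool_pos: [480.3, 69.2, 20.5]
tcp_rot: [3.14, -0.004, 0.08]
contact_force: [-0.1, 0.3, -3.9]
grip_width: 11.8
```

Run:
```python
from h import *
print(bot.get_obs())
a=capture('side')[:,:,::-1];cv2.imwrite('pics/s3.png',cv2.resize(a[100:320,150:400],None,fx=2.7,fy=2.7))
```

```text
{'time': 9.25, 'joint_positions': array([-1.45076989e-02,  5.47074108e-01,  1.87712561e+00, -1.21492944e-03,
        7.13018826e-01, -9.32663964e-02]), 'dq': array([-3.01790970e-03, -1.93489882e-02, -6.60026233e-03, -4.78135174e-03,
        1.51625327e-02, -9.86492694e-05]), 'tau': array([-1.46267223e-02, -4.65155876e+01, -1.61672920e+01,  5.34101785e-02,
        1.32027660e-01, -3.73788816e-04]), 'tool_pos': array([480.28493666,  69.18691402,  20.5351727 ]), 'tcp_rot': array([ 3.14039006, -0.00428035,  0.07967849]), 'contact_force': array([-0.10584707,  0.28515878, -3.90938386]), 'moment': array([-0.05849484,  0.09304837,  0.00034086]), 'grip_width': 11.792706312810244}
```

View pics/s3.png

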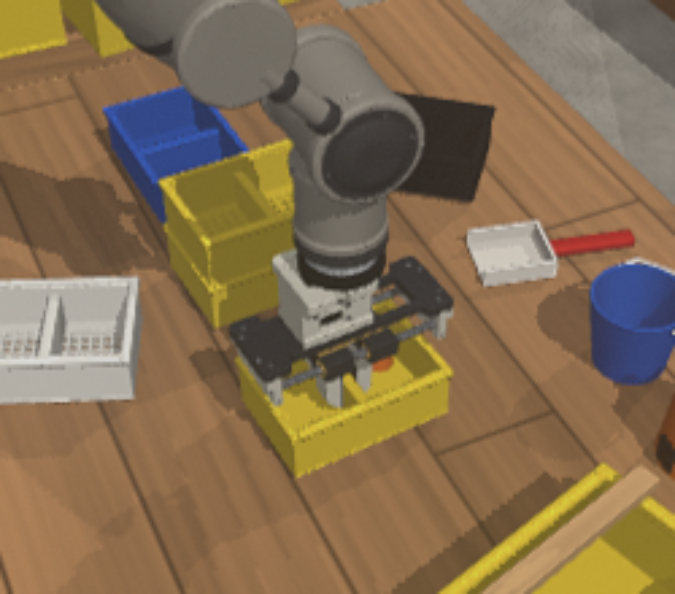

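```bash
python3 -m jog '{"xyz":[[0,0,-0.15],[0,0,-0.15]],"angular":[[0,0.04,0],[0,0,0]]}'
```

```text
time: 9.5
tool_pos: [480.7, 69.1, 19.3]
tcp_rot: [3.14, -0.002, 0.081]
contact_force: [-15.3, -0.9, 49.7]
grip_width: 11.8
```

```bash
python3 -m jog '{"xyz":[[0,0,0.04],[0,0,0]],"angular":[[0,0,0],[0,0,0]]}'; python3 -m jog '{"xyz":[[0,0,0],[0,0,0],[0,0,0],[0,0,0]],"angular":[[0,0,0],[0,0,0],[0,0,0],[0,0,0]]}' 0.1
```

```text
time: 9.7
tool_pos: [481.3, 69.1, 20.8]
tcp_rot: [3.14, -0.004, 0.081]
contact_force: [-0.2, 0.2, -4.3]
grip_width: 11.6
time: 10.1
tool_pos: [482.0, 69.0, 19.7]
tcp_rot: [3.14, -0.004, 0.081]
contact_force: [0.6, -0.1, -0.1]
grip_width: 38.7
```

```bash
python3 -m jog '{"xyz":[[0,0,0.6],[0,0,1],[0,0,1],[0,0,1],[0,0,1],[0,0,1],[0,0,1],[0,0.6,0.5],[0,1,0],[0,1,0]],"angular":[[0.02,0.03,0],[0,0,0],[0,0,0],[0,0,0],[0,0,0],[0,0,0],[0,0,0],[0,0,0],[0,0,0],[0,0,0]]}';python3 -m jog '{"xyz":[[0,1,0],[0,1,0],[0,1,0],[0,1,0],[0,1,0],[0,1,0],[0,0.7,0],[0,0.3,0],[0,0,0]],"angular":[[0,0,-0.1],[0,0,0],[0,0,0],[0,0,0],[0,0,0],[0,0,0],[0,0,0],[0,0,0],[0,0,0]]}'
```

```text
time: 11.1
tool_pos: [480.9, 121.9, 165.6]
tcp_rot: [-3.14, 0.002, 0.076]
contact_force: [-0.3, -0.2, -0.6]
grip_width: 41.1
time: 12.0
tool_pos: [476.4, 275.6, 160.9]
tcp_rot: [-3.14, 0.009, 0.069]
contact_force: [-0.3, -0.1, 0.0]
grip_width: 41.2
```

```bash
python3 -m jog '{"xyz":[[0.38,0.3,0.3],[0,0,0],[0,0,0]],"angular":[[0,-0.09,0],[0,0,0],[0,0,0]]}'
python3 - <<'E'
from h import *
p=camera_params('wrist');o=bot.get_obs();print(o['tool_pos'],o['tcp_rot'])
a=capture('wrist')[:,:,::-1];cv2.imwrite('pics/w4.png',a)
import pickle;pickle.dump(p,open('w4.pkl','wb'))
cv2.imwrite('pics/w4c.png',cv2.resize(a[0:300,70:490],None,fx=1.9,fy=1.9,interpolation=cv2.INTER_CUBIC))
v=[484,281.8,.069];c,s=np.cos(v[2]),np.sin(v[2])
for l in [(-83,58,120),(83,58,120),(-6,50,108),(6,50,108),(0,-58,120)]:
  print(l,((proj(p,[[v[0]+c*l[0]-s*l[1],v[1]+s*l[0]+c*l[1],l[2]]])[0]-[70,0])*1.9).round(1))
E
```

```text
time: 12.3
tool_pos: [484.9, 280.8, 167.4]
tcp_rot: [-3.141, -0.001, 0.068]
contact_force: [0.4, -1.2, 0.4]
grip_width: 41.2
[484.91244997 280.8056742  167.37768819] [-3.14149972e+00 -9.93398522e-04  6.77925180e-02]
(-83, 58, 120) [106.2 261.4]
(83, 58, 120) [681.7 260.8]
(-6, 50, 108) [374.7 285.4]
(6, 50, 108) [413.7 285.3]
(0, -58, 120) [394.7 617.5]
```

View pics/w4c.png

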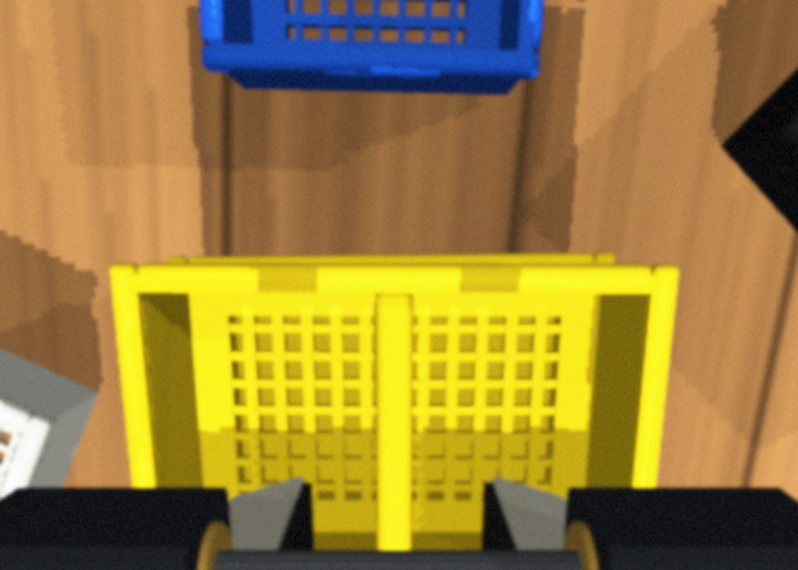

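```bash
python3 - <<'E'
from h import *
import pickle;p=pickle.load(open('w4.pkl','rb'))
px=un([(110,268),(678,267),(376,294),(411,294)],1.9,70,0)
print(fit([(p,[(-83,58,120),(83,58,120),(-6,50,108),(6,50,108)],px)],[484,281,.07]))
px=un([(165,259),(615,255)],1.9,70,0)
print(fit([(p,[(-83,58,64),(83,58,64)],px)],[484,281,.07]))
E
python3 -m jog '{"xyz":[[-0.04,-0.04,-0.8],[0,0,-0.8],[0,0,-0.8],[0,0,-0.8],[0,0,-0.8],[0,0,-0.4],[0,0,0],[0,0,0]],"angular":[[0,0,0],[0,0,0],[0,0,0],[0,0,0],[0,0,0],[0,0,0],[0,0,0],[0,0,0]]}'
```

```text
(array([4.83950949e+02, 2.79676600e+02, 6.97106692e-02]), array([[-1.7,  0.8],
       [ 1.3,  0.8],
       [-0.8, -0.7],
       [ 1.2, -0.7]]))
(array([4.82701670e+02, 2.80111923e+02, 7.66831590e-02]), array([[-0.8,  0.1],
       [ 0.8,  0.1]]))
time: 13.15
tool_pos: [486.0, 276.8, 78.6]
tcp_rot: [-3.141, -0.005, 0.062]
contact_force: [-0.2, 0.0, 0.3]
grip_width: 41.3
```

```bash
python3 -m jog '{"xyz":[[-0.08,0.14,-0.15],[0,0,0],[0,0,0]],"angular":[[0,0.05,0.07],[0,0,0],[0,0,0]]}';python3 -m jog '{"xyz":[[0,0,0],[0,0,0],[0,0,0],[0,0,0],[0,0,0]],"angular":[[0,0,0],[0,0,0],[0,0,0],[0,0,0],[0,0,0]]}' 1
```

```text
time: 13.45
tool_pos: [485.4, 280.2, 77.3]
tcp_rot: [-3.139, -0.003, 0.07]
contact_force: [-1.2, 0.3, 1.1]
grip_width: 41.2
time: 13.95
tool_pos: [485.2, 280.4, 78.1]
tcp_rot: [-3.139, -0.003, 0.07]
contact_force: [0.4, 1.0, -0.5]
grip_width: 12.1
```

```bash
python3 -m jog '{"xyz":[[0,0,0.2],[0,0,0.3],[0,0,0.5],[0,0,0.8],[0,0,0]],"angular":[[0,0,0],[0,0,0],[0,0,0],[0,0,0],[0,0,0]]}'
python3 - <<'E'
from h import *
print(bot.get_obs()['contact_force'])
a=capture('side')[:,:,::-1];cv2.imwrite('pics/s5.png',cv2.resize(a[70:320,150:400],None,fx=2.3,fy=2.3))
E
```

```text
time: 14.45
tool_pos: [484.3, 279.9, 115.1]
tcp_rot: [-3.14, 0.0, 0.07]
contact_force: [0.1, 0.3, -3.3]
grip_width: 11.6
[ 0.08916189  0.25802073 -3.28456858]
```

View pics/s5.png

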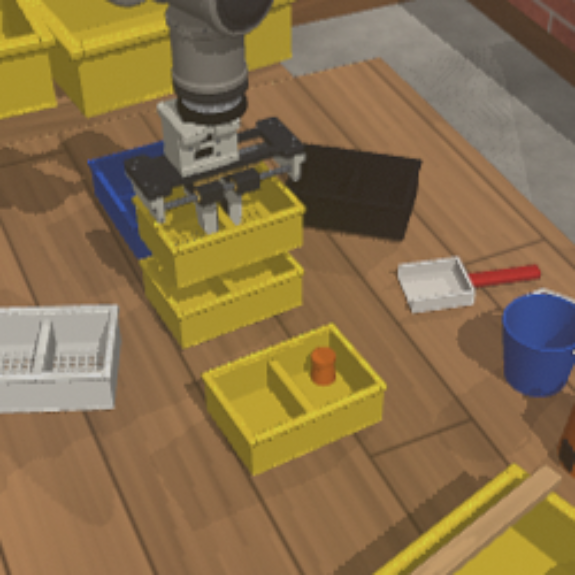

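```bash
python3 -m jog '{"xyz":[[0,0,0.6],[0,0,1],[0,0,1],[0.05,-0.4,0.9],[0.05,-0.8,0.4],[0.05,-1,0],[0.1,-1,0],[0.1,-1,0],[0.1,-1,0],[0.1,-1,0]],"angular":[[0,0,0],[0,0,0],[0,0,0],[0,0,0],[0,0,0],[0,0,0.2],[0,0,0.2],[0,0,0.2],[0,0,0.2],[0,0,0.2]]}';python3 -m jog '{"xyz":[[0.1,-1,0],[0.1,-1,0],[0.1,-1,0],[0.1,-1,0],[0.1,-1,0],[0.1,-1,0],[0.1,-1,0],[0.1,-1,0],[0.1,-1,0],[0.1,-1,0]],"angular":[[0,0,0.1],[0,0,0.1],[0,0,0.1],[0,0,0.1],[0,0,0.1],[0,0,0.1],[0,0,0.1],[0,0,0.1],[0,0,0.1],[0,0,0.1]]}'
```

```text
time: 15.5
tool_pos: [490.8, 148.4, 193.9]
tcp_rot: [3.14, 0.009, 0.182]
contact_force: [-0.8, -0.0, -4.1]
grip_width: 11.7
time: 16.5
tool_pos: [504.1, -67.9, 191.0]
tcp_rot: [3.141, 0.02, 0.288]
contact_force: [-0.4, 0.1, -3.9]
grip_width: 11.4
```

```bash
python3 -m jog '{"xyz":[[0.1,-1,0.1],[0.1,-1,0.1],[0.1,-1,0.1],[0.1,-1,0],[0.1,-1,0],[0.1,-1,0],[0.1,-1,0],[0.1,-0.8,0],[0.1,-0.5,0],[0,-0.2,0]],"angular":[[0.05,-0.18,0],[0,-0.05,0],[0,-0.05,0],[0,-0.05,0],[0,-0.05,0],[0,0,0],[0,0,0],[0,0,0],[0,0,0],[0,0,0]]}';python3 -m jog '{"xyz":[[0,0,0],[0,0,0]],"angular":[[0,0,0],[0,0,0]]}'
```

```text
time: 17.5
tool_pos: [513.7, -252.0, 193.6]
tcp_rot: [3.14, -0.012, 0.281]
contact_force: [0.6, 0.9, -4.5]
grip_width: 12.0
time: 17.7
tool_pos: [513.3, -251.8, 193.2]
tcp_rot: [3.141, -0.011, 0.281]
contact_force: [-0.2, 0.8, -3.6]
grip_width: 12.0
```

```bash
python3 -m jog '{"xyz":[[0.22,-0.6,-0.3],[0.22,-0.6,-0.6],[0,0,-0.6],[0,0,-0.3],[0,0,0],[0,0,0]],"angular":[[-0.03,0.1,0.1],[0,0,0],[0,0,0],[0,0,0],[0,0,0],[0,0,0]]}'
python3 - <<'E'
from h import *
print(bot.get_obs()['tool_pos'])
import pickle;pickle.dump(camera_params('wrist'),open('w6.pkl','wb'))
a=capture('wrist')[:,:,::-1];cv2.imwrite('pics/w6.png',a)
a=capture('side')[:,:,::-1];cv2.imwrite('pics/s6.png',a);cv2.imwrite('pics/s6c.png',cv2.resize(a[215:415,260:460],None,fx=3,fy=3,interpolation=2))
a=capture('top')[:,:,::-1];cv2.imwrite('pics/t6.png',a);cv2.imwrite('pics/t6c.png',cv2.resize(a[130:280,360:500],None,fx=4,fy=4,interpolation=2))
E
```

```text
time: 18.3
tool_pos: [522.6, -275.3, 152.5]
tcp_rot: [-3.139, 0.002, 0.295]
contact_force: [-0.1, 0.1, -3.9]
grip_width: 12.1
[ 522.6084822  -275.26539826  152.50774437]
```

View pics/w6.png

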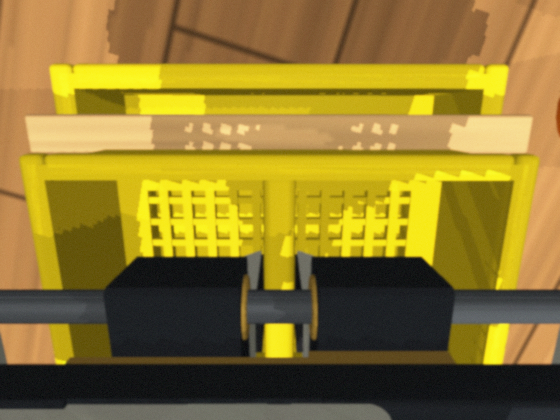

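View pics/s6c.png

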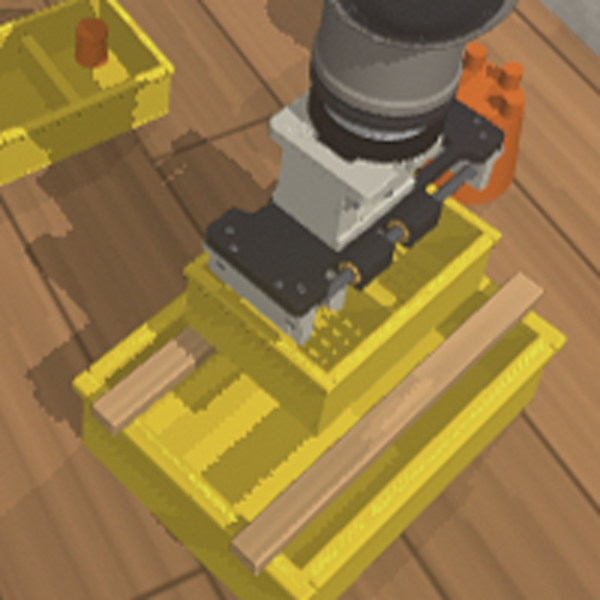

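View pics/t6c.png

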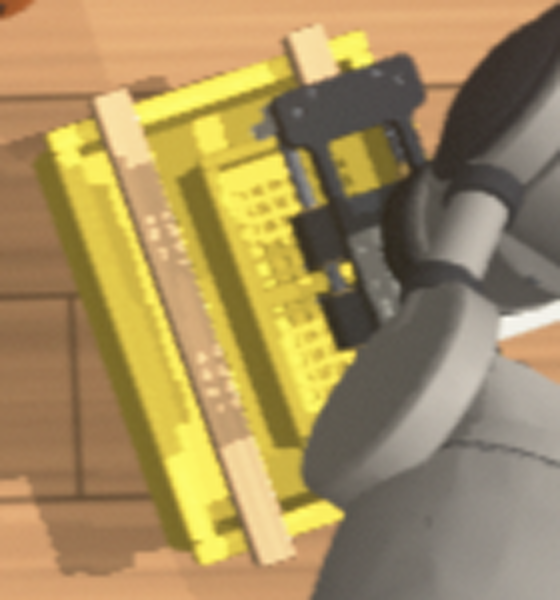

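Run:
```python
import cv2
a=cv2.imread('pics/w6.png')
cv2.imwrite('pics/w6a.png',cv2.resize(a[100:220,10:150],None,fx=5,fy=5,interpolation=2))
cv2.imwrite('pics/w6b.png',cv2.resize(a[100:220,410:550],None,fx=5,fy=5,interpolation=2))
```

```text
(no output)
```

View pics/w6a.png

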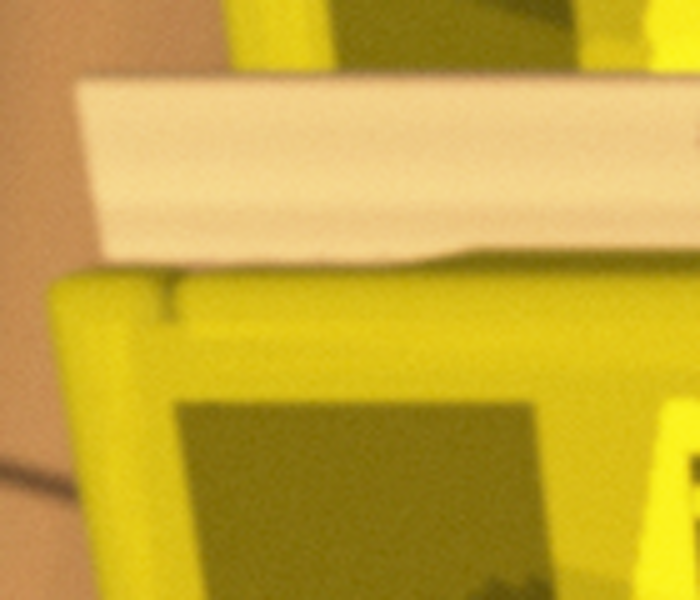

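View pics/w6b.png

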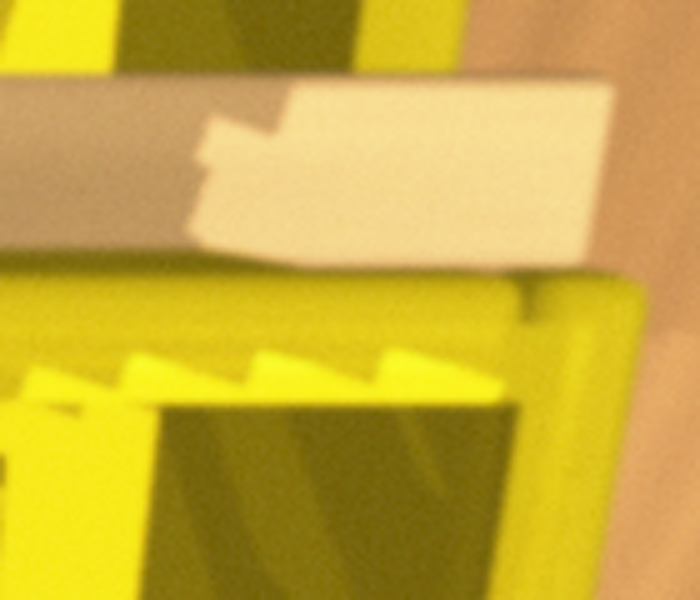

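Run:
```python
from h import *
import pickle;p=pickle.load(open('w6.pkl','rb'))
bp=np.vstack([un([(77,80)],5,10,100),un([(612,83)],5,410,100)])
bi=np.vstack([un([(103,262)],5,10,100),un([(585,266)],5,410,100)])
print(fit([(p,[(-145,72,95),(145,72,95)],bp)],[522,-276,.29]))
print(fit([(p,[(-145,72,95),(145,72,95),(-145,50,95),(145,50,95)],np.vstack([bp,bi]))],[522,-276,.29]))
rp=np.vstack([un([(48,275)],5,10,100),un([(645,280)],5,410,100)])
ri=np.vstack([un([(177,403)],5,10,100),un([(518,405)],5,410,100)])
for z in(192,194.5,197):
  print(z,fit([(p,[(-83,58,z),(83,58,z)],rp)],[522,-276,.29]),fit([(p,[(-83,58,z),(83,58,z),(-75,50,z),(75,50,z)],np.vstack([rp,ri]))],[522,-276,.29]))
```

```text
(array([ 5.22351073e+02, -2.77043517e+02,  2.93601028e-01]), array([[-2.2,  0.4],
       [ 2.2,  0.4]]))
(array([ 5.22110822e+02, -2.76319388e+02,  2.93486479e-01]), array([[-2.4, -1. ],
       [ 2.4, -1. ],
       [-0.8,  1.7],
       [ 0.9,  1.6]]))
192 (array([ 5.22282241e+02, -2.74948606e+02,  2.93069271e-01]), array([[ 1.2, -0.2],
       [-1.2, -0.2]])) (array([ 5.22355465e+02, -2.74938356e+02,  2.93612514e-01]), array([[ 1.3, -0. ],
       [-1. , -0.3],
       [ 4.4, -0.9],
       [-4.7, -0.6]]))
194.5 (array([ 5.22298353e+02, -2.75004281e+02,  2.93090253e-01]), array([[-4.2,  0.8],
       [ 4.2,  0.8]])) (array([ 5.22340045e+02, -2.74891594e+02,  2.93631818e-01]), array([[-4.1,  0.6],
       [ 4.4,  0.3],
       [-0.3,  0.2],
       [ 0. ,  0.5]]))
197 (array([ 5.22318065e+02, -2.75072594e+02,  2.93113954e-01]), array([[-9.8,  1.8],
       [ 9.7,  1.9]])) (array([ 5.22327981e+02, -2.74856643e+02,  2.93653741e-01]), array([[-9.8,  1.3],
       [10. ,  1. ],
       [-5.3,  1.4],
       [ 4.9,  1.7]]))
```

```bash
python3 -m jog '{"xyz":[[0,-0.07,-0.5],[0,0,-0.5],[0,0,-0.4],[0,0,0],[0,0,0]],"angular":[[-0.02,-0.02,0],[0,0,0],[0,0,0],[0,0,0],[0,0,0]]}'
```

```text
time: 18.95
tool_pos: [522.9, -276.8, 123.4]
tcp_rot: [3.139, -0.001, 0.295]
contact_force: [-0.0, -0.5, -4.4]
grip_width: 11.7
```

```bash
python3 -m jog '{"xyz":[[0,0,-0.25],[0,0,-0.2],[0,0,0]],"angular":[[0.025,0.01,-0.02],[0,0,0],[0,0,0]]}'
```

```text
time: 19.25
tool_pos: [523.1, -276.9, 113.9]
tcp_rot: [-3.141, -0.001, 0.293]
contact_force: [0.1, 0.4, -3.3]
grip_width: 11.9
```

```bash
python3 -m jog '{"xyz":[[-0.02,0,-0.12],[0,0,-0.1],[0,0,0]],"angular":[[0,0,0],[0,0,0],[0,0,0]]}'
```

```text
time: 19.55
tool_pos: [522.9, -277.1, 109.5]
tcp_rot: [3.141, -0.002, 0.293]
contact_force: [1.1, -0.2, -3.8]
grip_width: 11.9
```

```bash
python3 -m jog '{"xyz":[[0,0,-0.08],[0,0,0]],"angular":[[0,0,0],[0,0,0]]}'
```

```text
time: 19.75
tool_pos: [523.1, -277.3, 109.7]
tcp_rot: [3.14, -0.003, 0.293]
contact_force: [0.2, -0.2, -3.6]
grip_width: 11.4
```

```bash
python3 -m jog '{"xyz":[[0,0.03,-0.12],[0,0,0]],"angular":[[0.01,0.03,0],[0,0,0]]}'
```

```text
time: 19.95
tool_pos: [523.6, -277.6, 109.6]
tcp_rot: [3.139, -0.001, 0.293]
contact_force: [0.5, -0.3, -4.1]
grip_width: 11.7
```

```bash
python3 -m jog '{"xyz":[[-0.05,0.04,-0.12],[0,0,-0.1]],"angular":[[0.01,0.01,0],[0,0,0]]}'
```

```text
time: 20.15
tool_pos: [523.7, -277.7, 109.1]
tcp_rot: [3.136, -0.003, 0.293]
contact_force: [-8.1, 3.8, 17.3]
grip_width: 12.0
```

```bash
python3 -m jog '{"xyz":[[-0.05,0.04,0],[0,0,0]],"angular":[[0.05,0.02,0],[0,0,0]]}'; python3 -m jog '{"xyz":[[0,0,0],[0,0,0],[0,0,0]],"angular":[[0,0,0],[0,0,0],[0,0,0]]}' 0.1; python3 -m jog '{"xyz":[[0,0,0.5],[0,0,1],[0,0,1],[0,0,1],[0,0,0]],"angular":[[0,0,0],[0,0,0],[0,0,0],[0,0,0],[0,0,0]]}'
python3 - <<'E'
from h import *
print(bot.get_obs()['tool_pos'])
import pickle;pickle.dump(camera_params('wrist'),open('w7.pkl','wb'))
a=capture('wrist')[:,:,::-1];cv2.imwrite('pics/w7.png',a)
a=capture('side')[:,:,::-1];cv2.imwrite('pics/s7.png',a);cv2.imwrite('pics/s7c.png',cv2.resize(a[215:415,260:460],None,fx=3,fy=3,interpolation=2))
E
```

```text
time: 20.35
tool_pos: [522.9, -277.0, 109.4]
tcp_rot: [3.141, -0.003, 0.293]
contact_force: [-0.4, -0.1, -4.8]
grip_width: 11.5
time: 20.65
tool_pos: [523.5, -277.2, 109.2]
tcp_rot: [3.14, -0.004, 0.293]
contact_force: [-0.2, 0.2, 1.0]
grip_width: 31.4
time: 21.15
tool_pos: [523.7, -277.3, 183.9]
tcp_rot: [3.139, -0.005, 0.293]
contact_force: [0.1, 0.1, 0.3]
grip_width: 41.6
[ 523.69387353 -277.29938485  183.94389736]
```

View pics/w7.png

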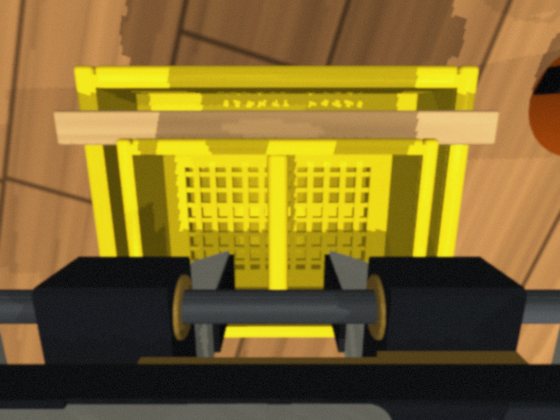

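View pics/s7c.png

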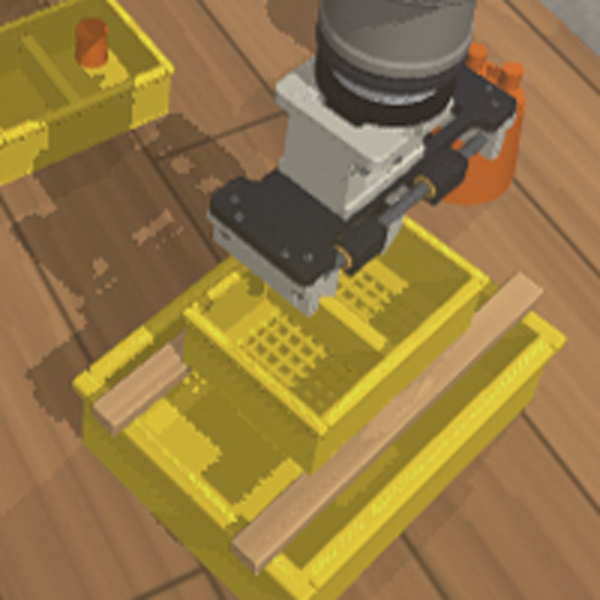

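```bash
python3 -m jog '{"xyz":[[-0.1,0.6,0],[-0.1,1,0],[-0.1,1,0],[-0.1,1,0],[-0.1,1,0],[-0.1,1,0],[-0.1,1,0],[-0.1,1,0],[-0.1,1,0],[-0.1,1,0]],"angular":[[0.02,0.05,-0.2],[0,0,-0.2],[0,0,-0.2],[0,0,-0.2],[0,0,-0.2],[0,0,-0.2],[0,0,-0.2],[0,0,-0.2],[0,0,-0.2],[0,0,-0.2]]}';python3 -m jog '{"xyz":[[-0.1,1,0],[-0.1,1,0],[-0.1,1,0],[-0.1,1,0],[-0.1,1,0],[-0.1,0.8,0],[-0.1,0.3,0],[0,0,0]],"angular":[[0,0,0],[0,0,0],[0,0,0],[0,0,0],[0,0,0],[0,0,0],[0,0,0],[0,0,0]]}'
python3 - <<'E'
from h import *
a=capture('top')[:,:,::-1];cv2.imwrite('pics/t8.png',a)
cv2.imwrite('pics/t8a.png',cv2.resize(a[130:280,360:500],None,fx=4,fy=4,interpolation=2))
cv2.imwrite('pics/t8b.png',cv2.resize(a[170:280,140:320],None,fx=4.4,fy=4.4,interpolation=2))
E
```

```text
time: 22.25
tool_pos: [494.8, -77.2, 167.9]
tcp_rot: [-3.124, 0.021, 0.07]
contact_force: [1.0, 0.5, -0.5]
grip_width: 41.3
time: 23.05
tool_pos: [473.6, 52.4, 159.0]
tcp_rot: [-3.12, 0.038, 0.072]
contact_force: [-0.3, 0.4, 1.3]
grip_width: 41.5
```

View pics/t8a.png

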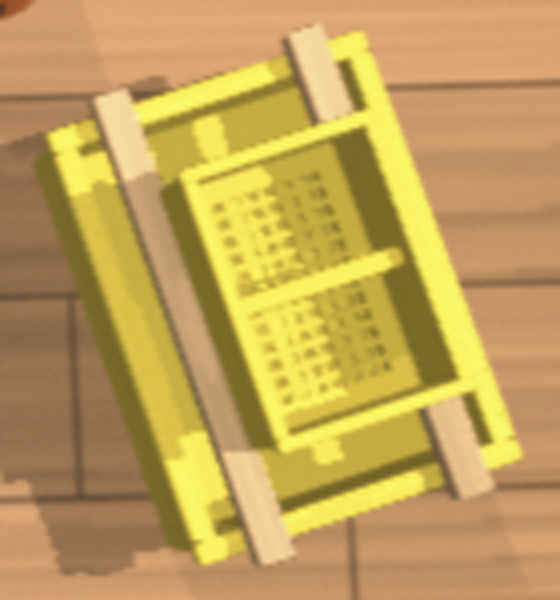

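View pics/t8b.png

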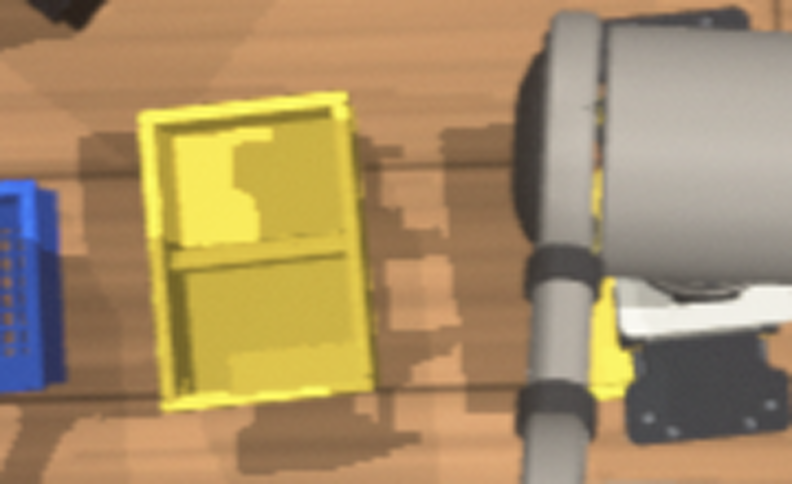

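Run:
```python
from h import *
T=camera_params('top')
b=un([(138,112),(346,92),(376,390),(163,412)],4.4,140,170)
L=[(83,58,64),(83,-58,64),(-83,-58,64),(-83,58,64)]
print(fit([(T,L,b)],[484,281,.07]))
s=un([(178,178),(282,447)],4,360,130)
print(fit([(T,[(83,58,151),(-83,58,151)],s)],[522,-276,.29]))
import pickle;p=pickle.load(open('w7.pkl','rb'))
print(fit([(p,[(-83,58,151),(83,58,151)],np.array([(117.5,140),(438,140)]))],[522,-276,.29]))
print(fit([(p,[(-145,72,95),(145,72,95)],np.array([(56,113),(497,112)]))],[522,-276,.29]))
o=bot.get_obs();print(o['tool_pos'],o['tcp_rot'])
```

```text
(array([4.82493391e+02, 2.80054365e+02, 7.66725236e-02]), array([[-0.1, -0. ],
       [ 0.2, -0.5],
       [-0.2,  0.2],
       [ 0. ,  0.3]]))
(array([ 5.23373612e+02, -2.76835605e+02,  3.11097225e-01]), array([[-0.6, -1.7],
       [ 0.6,  1.6]]))
(array([ 5.23223387e+02, -2.77069781e+02,  2.92716593e-01]), array([[-2.4,  0.3],
       [ 2.4,  0.3]]))
(array([ 5.23003246e+02, -2.77586512e+02,  2.95226294e-01]), array([[-3.5,  0.6],
       [ 3.5,  0.5]]))
[473.68314906  52.03433719 159.04665067] [-3.12025921  0.03802437  0.07198277]
```

```bash
python3 -m jog '{"xyz":[[0.37,0.8,-0.3],[0,0,0],[0,0,0]],"angular":[[-0.2,-0.36,0.09],[0,0,0],[0,0,0]]}'
```

```text
time: 23.4
tool_pos: [481.6, 65.9, 152.3]
tcp_rot: [3.138, 0.002, 0.079]
contact_force: [0.5, 0.7, 0.4]
grip_width: 41.2
```

```bash
python3 -m jog '{"xyz":[[0,0.15,-0.8],[0,0,-1],[0,0,-1],[0,0,-1],[0,0,-0.8],[0,0,-0.5],[0,0,0],[0,0,0]],"angular":[[0.03,-0.02,0],[0,0,0],[0,0,0],[0,0,0],[0,0,0],[0,0,0],[0,0,0],[0,0,0]]}'
```

```text
time: 24.2
tool_pos: [483.9, 61.5, 48.9]
tcp_rot: [3.14, -0.001, 0.072]
contact_force: [0.0, 0.3, 0.3]
grip_width: 41.5
```

```bash
python3 -m jog '{"xyz":[[-0.13,0.37,-0.5],[0,0,-0.5],[0,0,-0.3],[0,0,0],[0,0,0]],"angular":[[0.02,0,0.09],[0,0,0],[0,0,0],[0,0,0],[0,0,0]]}'
```

```text
time: 24.7
tool_pos: [482.2, 69.6, 22.3]
tcp_rot: [-3.141, -0.005, 0.082]
contact_force: [0.8, -0.9, 0.1]
grip_width: 41.8
```

Now level the tool and grip.

```bash
python3 -m jog '{"xyz":[[-0.05,-0.02,-0.1],[0,0,0]],"angular":[[0,0.05,0],[0,0,0]]}'; python3 -m jog '{"xyz":[[0,0,0],[0,0,0],[0,0,0],[0,0,0],[0,0,0]],"angular":[[0,0,0],[0,0,0],[0,0,0],[0,0,0],[0,0,0]]}' 1; python3 -m jog '{"xyz":[[0,0,0.2],[0,0,0.3],[0,0,0.4],[0,0,0.6],[0,0,0.8],[0,0,0.8],[0,0,0.8],[0,0,0.6],[0,0,0.4],[0,0,0]],"angular":[[0,0,0],[0,0,0],[0,0,0],[0,0,0],[0,0,0],[0,0,0],[0,0,0],[0,0,0],[0,0,0],[0,0,0]]}'
```

```text
time: 24.9
tool_pos: [481.3, 69.2, 20.4]
tcp_rot: [-3.14, 0.0, 0.083]
contact_force: [0.8, 0.3, 0.2]
grip_width: 41.2
time: 25.4
tool_pos: [481.7, 69.0, 21.0]
tcp_rot: [-3.14, -0.001, 0.082]
contact_force: [-0.3, 1.0, -0.3]
grip_width: 11.8
time: 26.4
tool_pos: [478.9, 69.1, 125.3]
tcp_rot: [-3.14, 0.003, 0.082]
contact_force: [0.3, -0.3, -3.6]
grip_width: 12.2
```

```bash
python3 -m jog '{"xyz":[[0.03,0.2,0.2],[0.03,0.4,0],[0.03,0.6,0],[0.03,0.8,0],[0.03,0.9,0],[0.03,0.9,0],[0.03,0.9,0],[0.03,0.9,0],[0.03,0.9,0],[0.03,0.9,0]],"angular":[[0,-0.03,0],[0,0,0],[0,0,0],[0,0,0],[0,0,0],[0,0,0],[0,0,0],[0,0,0],[0,0,0],[0,0,0]]}';  python3 -m jog '{"xyz":[[0.03,0.9,0],[0.03,0.6,0],[0,0.4,0],[0,0.2,0],[0,0,0]],"angular":[[0,0,0],[0,0,0],[0,0,0],[0,0,0],[0,0,0]]}'
```

```text
time: 27.4
tool_pos: [480.7, 228.4, 124.2]
tcp_rot: [-3.14, 0.011, 0.081]
contact_force: [-0.0, 0.5, -4.9]
grip_width: 11.6
time: 27.9
tool_pos: [479.2, 277.0, 121.3]
tcp_rot: [-3.141, 0.016, 0.086]
contact_force: [0.2, -0.6, -3.5]
grip_width: 11.9
```

```bash
python3 -m jog '{"xyz":[[0.18,0.15,-0.2],[0,0,0],[0,0,0]],"angular":[[0,-0.15,-0.09],[0,0,0],[0,0,0]]}'
python3 - <<'E'
from h import *
print(bot.get_obs()['tool_pos'])
import pickle;pickle.dump(camera_params('wrist'),open('w9.pkl','wb'))
a=capture('wrist')[:,:,::-1];cv2.imwrite('pics/w9.png',a)
cv2.imwrite('pics/w9c.png',cv2.resize(a[0:400],None,fx=1.42,fy=1.42,interpolation=2))
E
```

```text
time: 28.2
tool_pos: [483.2, 278.8, 116.8]
tcp_rot: [3.14, -0.001, 0.074]
contact_force: [0.1, 0.3, -4.1]
grip_width: 12.1
[483.22159413 278.81741175 116.77533349]
```

View pics/w9c.png

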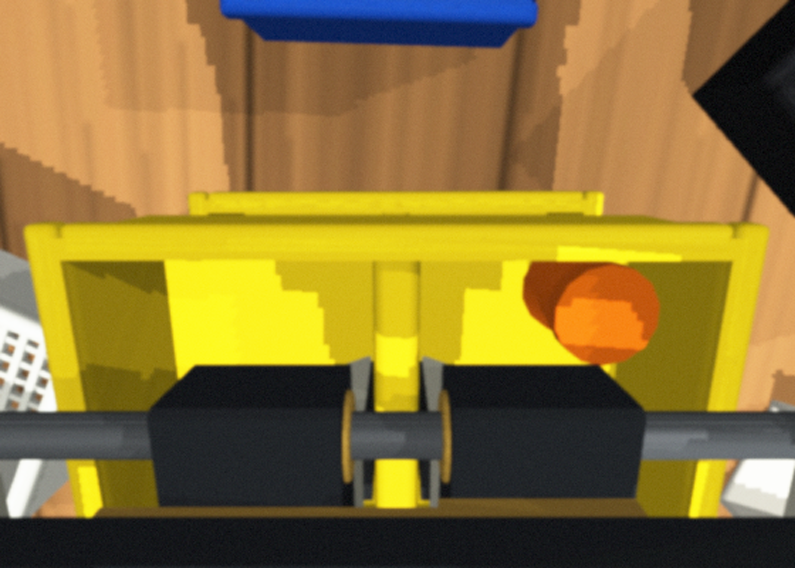

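Run:
```python
from h import *
import pickle;p=pickle.load(open('w9.pkl','rb'))
b=un([(190,193),(603,193)],1.42,0,0);u=un([(26,227),(768,227)],1.42,0,0)
print(fit([(p,[(-83,58,64),(83,58,64)],b)],[484,281,.07]))
print(fit([(p,[(-83,58,160),(83,58,160)],u)],[484,281,.07]))
```

```text
(array([4.83126504e+02, 2.80263879e+02, 7.46679336e-02]), array([[-2.3,  0.2],
       [ 2.3,  0.2]]))
(array([4.83326721e+02, 2.77984502e+02, 7.46337451e-02]), array([[-5.,  1.],
       [ 5.,  1.]]))
```

```bash
python3 -m jog '{"xyz":[[0,0.11,-0.4],[0,0,-0.5],[0,0,-0.2],[0,0,0],[0,0,0]],"angular":[[0.02,0,0],[0,0,0],[0,0,0],[0,0,0],[0,0,0]]}'
```

```text
time: 28.75
tool_pos: [483.0, 280.2, 92.3]
tcp_rot: [-3.141, 0.0, 0.073]
contact_force: [0.1, 0.2, -4.0]
grip_width: 11.8
```

```bash
python3 -m jog '{"xyz":[[0,0.05,-0.25],[0,0,-0.25],[0,0,-0.1],[0,0,0]],"angular":[[0,0,0],[0,0,0],[0,0,0],[0,0,0]]}'
```

```text
time: 29.15
tool_pos: [483.3, 281.4, 79.5]
tcp_rot: [-3.141, -0.0, 0.073]
contact_force: [0.2, 0.2, -4.0]
grip_width: 11.7
```

```bash
python3 -m jog '{"xyz":[[0,-0.03,-0.1],[0,0,-0.06],[0,0,0]],"angular":[[0,0,0],[0,0,0],[0,0,0]]}'; python3 -m jog '{"xyz":[[0,0,-0.1],[0,0,-0.1]],"angular":[[0,0,0],[0,0,0]]}'
```

```text
time: 29.45
tool_pos: [483.5, 280.9, 77.2]
tcp_rot: [-3.141, -0.001, 0.073]
contact_force: [-0.4, -0.2, -5.3]
grip_width: 11.8
time: 29.65
tool_pos: [483.7, 280.9, 76.9]
tcp_rot: [-3.14, -0.003, 0.074]
contact_force: [-6.9, -3.5, 16.3]
grip_width: 11.8
```

Contact at the expected height (76.9). Relaxing and releasing.

```bash
python3 -m jog '{"xyz":[[0,0,0],[0,0,0]],"angular":[[0,0.02,0],[0,0,0]]}'; python3 -m jog '{"xyz":[[0,0,0],[0,0,0],[0,0,0],[0,0,0]],"angular":[[0,0,0],[0,0,0],[0,0,0],[0,0,0]]}' 0.1; python3 -m jog '{"xyz":[[0,0,0.4],[0,0,0.8],[0,0,1],[0,0,1],[0,0,1],[0,0,0]],"angular":[[0,0,0],[0,0,0],[0,0,0],[0,0,0],[0,0,0],[0,0,0]]}'
python3 - <<'E'
from h import *
import pickle;pickle.dump(camera_params('wrist'),open('w10.pkl','wb'))
a=capture('wrist')[:,:,::-1];cv2.imwrite('pics/w10.png',a)
E
```

```text
time: 29.85
tool_pos: [484.0, 281.1, 77.7]
tcp_rot: [-3.139, -0.002, 0.074]
contact_force: [0.5, 0.3, -3.9]
grip_width: 12.0
time: 30.25
tool_pos: [485.3, 281.6, 78.2]
tcp_rot: [-3.138, -0.005, 0.074]
contact_force: [0.4, -0.1, 0.5]
grip_width: 38.8
time: 30.85
tool_pos: [485.3, 281.6, 167.6]
tcp_rot: [-3.138, -0.006, 0.073]
contact_force: [-0.6, -0.5, 0.4]
grip_width: 41.2
```

View pics/w10.png

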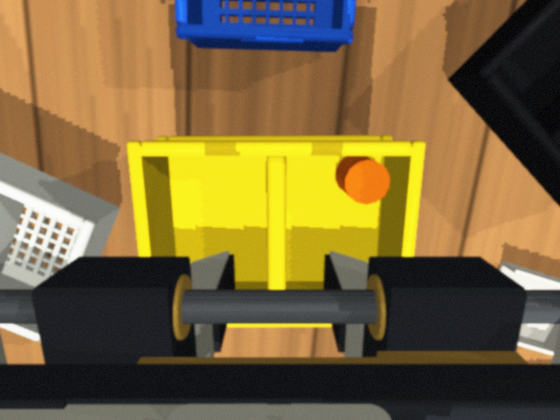

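```bash
python3 -m jog '{"xyz":[[0,0,1],[0,-1,1],[0,-1,0.5],[0,-1,0],[0,-1,0],[0,-1,0],[0,-1,0],[0,-1,0],[0,-1,0],[0,0,0]],"angular":[[0,0,0],[0,0,0],[0,0,0],[0,0,0],[0,0,0],[0,0,0],[0,0,0],[0,0,0],[0,0,0],[0,0,0]]}'
python3 - <<'E'
from h import *
s=capture('side')[:,:,::-1];t=capture('top')[:,:,::-1]
cv2.imwrite('pics/s11.png',s);cv2.imwrite('pics/t11.png',t)
cv2.imwrite('pics/s11c.png',cv2.resize(s[120:230,190:300],None,fx=5.4,fy=5.4,interpolation=2))
cv2.imwrite('pics/t11c.png',cv2.resize(t[170:280,140:240],None,fx=5.4,fy=5.4,interpolation=2))
E
```

```text
time: 31.9
tool_pos: [478.8, 114.8, 207.0]
tcp_rot: [3.141, 0.013, 0.076]
contact_force: [-0.5, 0.7, 0.7]
grip_width: 41.4
```

View pics/s11.png

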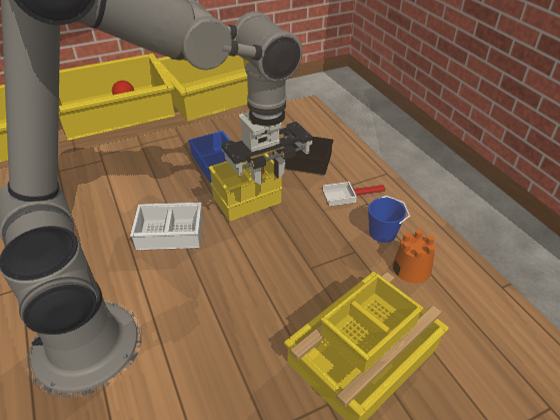

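View pics/s11c.png

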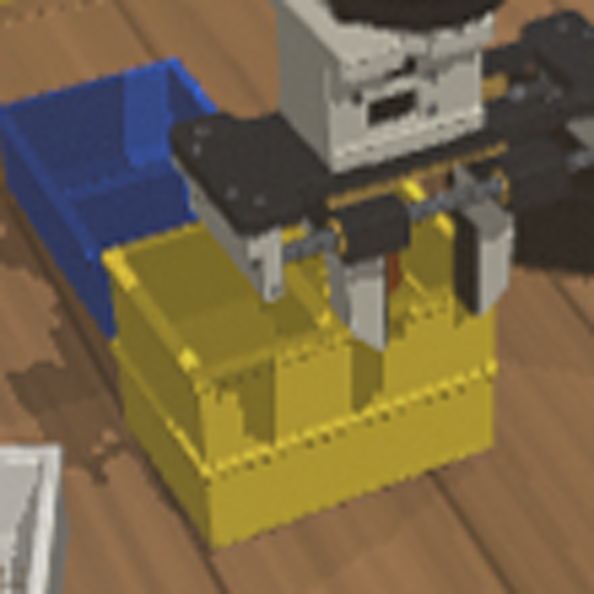

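View pics/t11c.png

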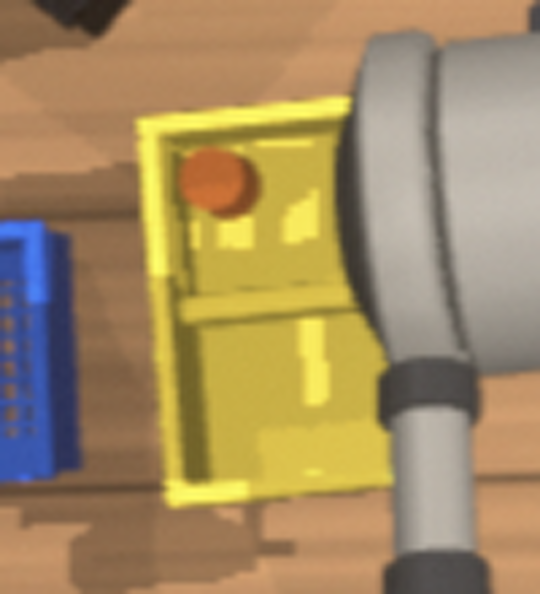

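```bash
python3 -c "
from plant import bot
print(bot.close_job())"
```

```text
the job is handed in; nothing more can be done
None
```

The sieve is on the tub's battens with its foot down between them. The upper tray is back on the bottom tray with the mould still in it. I handed the job in at about 32 s of the 67 s allowed.

**What I did:** I lifted the upper tray by its grip wall and parked it on the free table. Then I set the sieve on the battens and put the upper tray back on the bottom tray.

**What the last checks showed:**
- **Sieve:** it sits about 1 mm from the middle of the battens, at the height expected for a seated tray. The wrist picture gives its turn as 0.293 rad against 0.295 for the battens. A rough two-corner reading from the top camera gave 0.311; those corners were hard to read, so I trusted the wrist value.
- **Upper tray:** the side view shows it seated with no gap. I lined it up with the bottom tray to within about 1 mm just before lowering, but did not measure it again after letting go.
- **Bottom tray and toys:** the bottom tray's base corner and rim are at the same pixels as at the start. The bucket, castle and scoop look unmoved.

**What was less than ideal:**
- **Hard press:** pressing the parked tray onto the table briefly read about 50 N at the wrist, below the 120 N limit.
- **Small drop:** I had backed off slightly before letting it go there, so it may have dropped by up to about 1 mm.
- **Tilt:** the upper tray tilted by up to about 0.9° while being carried back, and I levelled it before lowering.

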